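# Nip a watch case in a sprung vice to the gauge mark

## Robot

A 6-joint arm with a two-finger parallel gripper is mounted at the origin on a cart in front of the work surface, level with it; the furniture and walls round the work are solid. World frame = base frame: x ahead of the robot, y to its left, z up, the work surface at z = 0. Lengths are in m, angles in degrees, forces in N, time in s.
With the tool pointing down it reaches from about 0.35 to 0.875 m from the base axis. Payload 4.2 kg.
Tool frame: the origin (TCP) lies midway between the tips of the shut fingers; the grasp point (between the pads) lies 19 mm behind it; z points along the fingers, y is the line along which they close (so a half turn about z gives the same grasp; the last joint's range is limited). The gripper opens to 87 mm and grips with 3 to 60 N. Pads are 19 mm wide; open, the fingers measure 117 mm over their backs; the gripper's body (75 mm by 190 mm) begins 51 mm behind the grasp point.
Start: joints at [-51.36, 22.042, 0.453, 0, -68.411, -14.817], TCP at [0.252, -0.572, 0.223] pointing down, gripper open.
Joint ranges: [-179.83, 179.83], [-69.29, 118.12], [-61.27, 80.66], [-181.25, 117.63], [-171.15, -9.14], [-177.46, 177.46]. Speed limits (degrees/s): [159.86, 159.86, 180, 180, 180, 180].

## Interface

Orientations are given as a 3x3 rotation matrix whose columns are the frame's x, y, z axes.
In Python, from station import r, cams gives the robot as it stands.
- The arm moves only by the tool play_rows, never from a script. Its argument "commands" is text: rows parted by semicolons, each of 6 numbers parted by spaces: the shift along the world's x, y, z normalised to -1 to 1, where 1 is 30 mm, then the turn, a rotation vector about the world's x, y, z normalised to -1 to 1, where 1 is 0.15 rad. A call has 1 to 20 rows; each row shifts and turns the commanded pose from where the row before left it; what a row does not reach is not made up. A row lasts 1/10 s, in which the tool goes at most 50 mm and 8.59 degrees, less where a joint would pass 70% of its speed; a pose out of reach is approached as far as the arm can. A call with a number of a shift or a turn outside -1 to 1 is refused whole. A call with a gripper value outside its range is refused whole. "grip" is the finger opening in mm, from 0 to 87, set as the call begins (left out, the last holds). The fingers move at their own pace and stop on an object; the grip force is fixed at half the most. Time passes only in rows, so rows that do not move let the fingers close. It gives the time, the measured TCP pose, the force, the opening and the grip force at its end, in the units of the state.
- r.sense(): the state, without advancing time (a new reading comes with each control period).
- cams.capture(name): name is "scene" or "top" or "wrist"; returns (picture, depth): 400x640x3 uint8, blue, green, red; 400x640 float32, m along the optical axis (not along the pixel's ray), 0 where there is no reading.
- cams.camera_info(name): a dict with "mtx" (3x3 intrinsics, pixels), "k1" (the pictures are not rectified: a ray, as slopes to the right and down, at radius r is drawn at 1 + k1 r^2 times it, then the intrinsics apply), "R" (3x3) and "t" (3): a world point X has camera coordinates R X + t. Camera axes: x right, y down, z forward; pixel columns grow to the right and rows downward; lengths in m; the calibration is good to about 2 mm. A picture is of the moment at which its call begins: read the wrist's pose just before it. camera_info takes no time and is no camera call; for the wrist camera it gives the pose at the moment of the call.
- r.finish_job(): hands the job in; it is judged then, once.
The state is a dict: "time_s": time; "joints": joint angles; "joint_velocities": joint speeds; "effort": joint torques, N m; "tcp_pos": TCP position; "ee_rot": TCP orientation; "wrist_force": force on the tool from outside, world axes, zero at the start; "moment": the same for the moment, N m; "gripper_width": opening from 0.0 (shut) to 1.0 (fully open); "gripper_force": force on a finger pad.
Only numpy, scipy, OpenCV 4.12 (cv2) and the standard library are available. Lean on these libraries where they do the work, as an engineer would, in place of code of your own. Each camera call takes 0.05 s, during which the arm holds its last target. There are 200 camera calls.

## Task

A watch case lies loose in the small bench vice. With a fingertip on top of the knurled brass wheel, roll the wheel away from the robot, stroke by stroke, until the jaw has closed on the case and is pressed back on its springs so far that the end of the black pointer stands level with the red gauge mark - not well past it, or the case is squeezed out of round - then take the hand away. Turn only the wheel: grasp or lift nothing, do not touch the case or push the moving jaw and its carriage by hand, and leave the other things on the bench where they are.

Things in the scene. Friction and masses are not known exactly. Their poses are not given: they have to be found in the camera images.
- vice: Small heavy bench vice for watch cases, fixed: dark cast base 96 x 232 x 12 mm, two steel guide rods, jaws 44 mm high. Origin: on the bench top, near the base's middle. Its y axis is the clamping axis (rods and screw), from the wheel at the -y end to the fixed jaw at the +y end; x points away from the robot when the vice stands square (it is up to 0.4 rad askew); z up.
- wheel_top (a point): Highest point of the brass wheel's rim, mid-width, 59 mm above the bench; its axes are the vice's. Wheel: 54 mm diameter, 18 mm wide, axis along the vice's y, 27 mm below this point. Its bearings stop 42 mm above the bench, so a fingertip can run over the rim along the vice's x, 20 mm either side of this point, following its round.
- wheel (a joint): Angle of the knurled wheel, rad. Grows as the top of the rim rolls along the vice's +x (away from the robot), which closes the jaw, 15 mm a turn (2.39 mm a rad). A fingertip pressed on with 4 to 10 N carries it along; it needs about 2 N at the rim. It stays where it is left; rolling back opens the vice.
- carriage (a joint): Travel in m of the aluminium carriage (88 x 30 mm, 40 mm high) that the screw drives along the vice's +y, toward the fixed jaw; it carries the sprung jaw, the white scale plate and the red mark. It moves only with the wheel.
- jaw (a joint): How far, in m, the sprung jaw has been pushed back into the carriage (the gap between its plate and the carriage closes by it): 0 while the case is loose, then grows 1 for 1 with carriage travel once both jaws bear on the case; end stop at 0.0115. Spring force 1.6 N at first contact plus 0.8 N a mm.
- pointer_tip (a point): Middle of the straight end of the black pointer (8 mm wide strip, 43 mm above the bench) that is fixed to the sprung jaw and lies over the white scale on the carriage. Moves toward the wheel (vice's -y), relative to the scale, as the jaw is pushed back. Axes as the vice's.
- gauge_mark (a point): Middle, between the two red lines (each 11 x 3 mm, one each side of the pointer) of the gauge mark on the scale; 4 to 9 mm from the pointer's end when the jaw is free; it differs from start to start, and rides on the carriage. Axes as the vice's: the pointer is short of the mark while its y here is positive, level at 0.
- case_centre (a point): Centre, half-way up, of the steel watch case (ring about 42 mm across, 11 mm thick, with lugs, 34 g) lying loose and flat on the brown leather-faced bed of the vice, 26 mm above the bench, between two pairs of white nylon pegs.
- tweezers: Steel tweezers, 122 mm long, lying on the bench; origin at the middle, underneath. To be left alone, as are the next five.
- loupe: Black eye loupe, 32 mm across, 28 mm high, standing; origin at the centre of its underside.
- brass_brush: Brass scratch brush with wooden handle, 210 x 18 x 31 mm; origin at the middle, underneath.
- paste_tin: Round tin of paste, 69 mm across, 28 mm high; origin at the centre of its underside.
- compound_green: Bar of green polishing compound in a torn white wrapper, 95 x 35 x 27 mm; origin at the middle, underneath.
- caliper: Caliper, 170 x 60 x 9 mm, lying flat; origin at the middle, underneath.

How it is judged:
By the outcome, as a careful person would: the job done as asked, in the order asked, and still so for the second after the job is handed in, with the robot touching nothing.
It also fails if it takes over 67 s, if anything falls off the work surface, if the arm or the gripper's body presses on something with over 40 N, if the wrist force passes 120 N, or if a joint passes its speed limit or range.

## Working session

There is one attempt and no reset: what is moved stays moved. The work goes in short steps, Python scripts to look and compute and a tool call to move; the robot and the scene stay as the last step left them, time stands still between calls to the robot, and variables do not carry over. Pictures are saved under pics/ and viewed, at most 10 in all, crops included, and the job is handed in when it is done.

Besides the shell and the picture viewer there is one more tool, called after "Emit:" by a JSON object that holds its "name" and its "arguments", one argument or row to a line. play_rows: Moves the arm, as the interface text tells. Scaled input: -1 to 1 covers 30 mm each way for a shift and 0.15 rad each way for a turn. Its arguments: {"type":"object","properties":{"commands":{"type":"string"},"grip":{"type":"number"}},"required":["commands"]}

```bash
mkdir -p pics; ls
cat > h.py <<'E'
import numpy as np, cv2
from station import r, cams
def pt(name,info,d,u,v,z=None):
    m=np.array(info["mtx"]);R=np.array(info["R"]);t=np.array(info["t"])
    q=np.array([(u-m[0,2])/m[0,0],(v-m[1,2])/m[1,1]]);p=q.copy()
    for _ in range(20): p=q/(1+info["k1"]*(p@p))
    ray=R.T@np.array([p[0],p[1],1]);c=-R.T@t
    if z is None: s=d[int(round(v)),int(round(u))]
    else: s=(z-c[2])/ray[2]
    return c+s*ray
def px(info,X):
    m=np.array(info["mtx"]);p=np.array(info["R"])@X+np.array(info["t"]);p=p[:2]/p[2]
    p=p*(1+info["k1"]*(p@p));return m[:2,:2]@p+m[:2,2]
E
python3 - <<'E'
from h import *
for n in("top","scene"):
    p,d=cams.capture(n);cv2.imwrite(f"pics/{n}0.png",p);np.save(n+"_d.npy",d)
    i=cams.camera_info(n);R=np.array(i["R"]);print(n,-R.T@np.array(i["t"]),R.round(2).tolist(),i["mtx"][0])
print(r.sense())
E
```

```text
pics
top [ 0.41357581 -0.01568449  1.12463331] [[-0.01, -1.0, 0.01], [-0.99, 0.01, -0.14], [0.14, -0.01, -0.99]] [407.49342607   0.         324.73289674]
scene [0.08399941 0.982202   0.57595737] [[-0.89, -0.46, 0.01], [-0.2, 0.36, -0.91], [0.42, -0.81, -0.41]] [513.27658378   0.         321.0095016 ]
{'time_s': 0.1, 'joints': array([-5.13598366e+01,  2.20862307e+01,  3.89185025e-01, -2.52230330e-02,
       -6.84100257e+01, -1.48179240e+01]), 'joint_velocities': array([ 0.01295254, -0.11914179,  0.17867204,  0.12673075, -0.08593129,
       -0.04908782]), 'effort': array([-3.29915474e-04, -3.91691315e+01,  1.87935144e+01,  4.23187494e+00,
        1.34800893e-02, -6.39401560e-05]), 'tcp_pos': array([ 0.25226065, -0.57126113,  0.22158131]), 'ee_rot': array([[-9.14868496e-01, -4.03751058e-01, -8.47147641e-04],
       [-4.03751938e-01,  9.14866892e-01,  1.71522255e-03],
       [ 8.25044099e-05,  1.91124058e-03, -9.99998170e-01]]), 'wrist_force': array([0.30677765, 0.03544046, 0.62764191]), 'moment': array([ 0.01745561, -0.02390932,  0.00578102]), 'gripper_force': 0.0, 'gripper_width': 1.001846753835342}
```

View pics/top0.png

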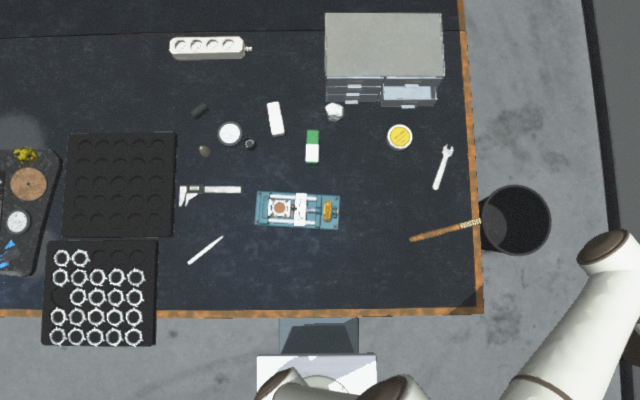

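View pics/scene0.png

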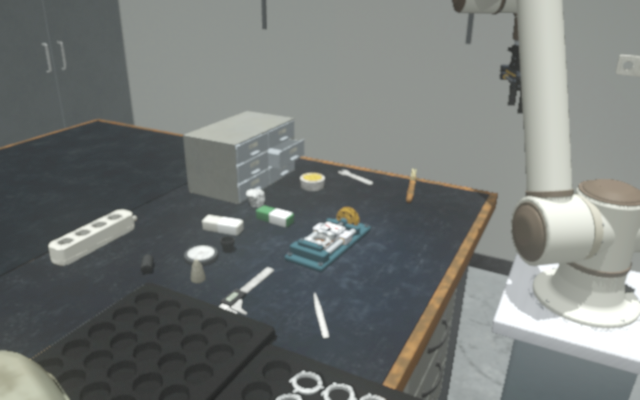

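The top view shows the vice at columns 255–340, rows 190–230. The brass wheel is near (329,210) and the case near (280,208). I'll enlarge it.

Run:
```python
from h import *
p=cv2.imread("pics/top0.png");d=np.load("top_d.npy");i=cams.camera_info("top")
c=p[180:240,245:350];cv2.imwrite("pics/topc.png",cv2.resize(c,None,fx=7,fy=7,interpolation=cv2.INTER_CUBIC))
for u,v in[(329,210),(280,208),(258,191),(255,224),(340,195),(338,229)]:
    print(u,v,pt("top",i,d,u,v).round(4),pt("top",i,d,u,v,0.012).round(4))
w=cams.camera_info("wrist");R=np.array(w["R"]);s=r.sense();print(R.round(3),-R.T@np.array(w["t"])-s["tcp_pos"],w["mtx"][0])
```

```text
329 210 [ 0.5352 -0.0374  0.0611] [ 0.5408 -0.0384  0.012 ]
280 208 [0.5461 0.0949 0.0248] [0.5477 0.0962 0.012 ]
258 191 [0.5957 0.1573 0.0116] [0.5956 0.1573 0.012 ]
255 224 [0.5043 0.1647 0.0109] [0.5042 0.1645 0.012 ]
340 195 [ 5.839e-01 -6.990e-02  4.000e-04] [ 0.5822 -0.0694  0.012 ]
338 229 [ 0.4891 -0.0629 -0.0006] [ 0.4883 -0.0624  0.012 ]
[[-0.403  0.915  0.001]
 [ 0.872  0.383  0.304]
 [ 0.278  0.123 -0.953]] [-0.07587874 -0.03434807  0.16247426] [289.04615123   0.         317.37191405]
```

View pics/topc.png

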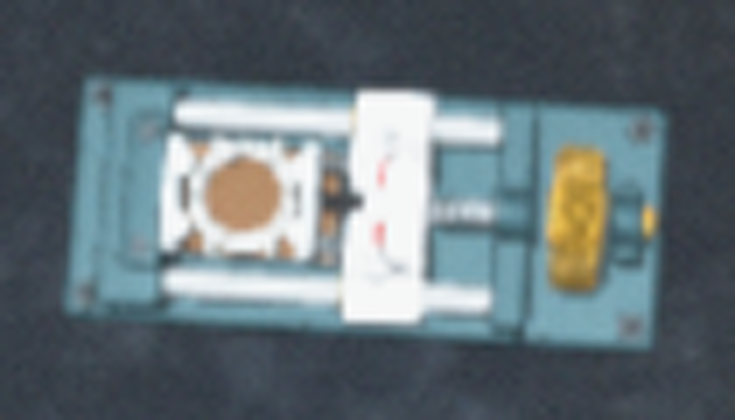

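The crop shows the base corners at (85,78), (665,110), (68,315) and (652,345), and the wheel centred at (578,218). The two red lines are at (382,176) and (380,235), with the pointer end near (358,202).

Run:
```python
from h import *
d=np.load("top_d.npy");i=cams.camera_info("top")
f=lambda a,b,z:pt("top",i,d,245+(a+.5)/7-.5,180+(b+.5)/7-.5,z)
TL,TR,BL,BR=[f(a,b,.012) for a,b in[(85,78),(665,110),(68,315),(652,345)]]
y=(TL-TR+BL-BR)/2;x=(TL-BL+TR-BR)/2
print("len",np.linalg.norm(y),np.linalg.norm(x),"yaw",np.degrees(np.arctan2(-y[0],y[1])),np.degrees(np.arctan2(x[1],x[0])),"mid",(TL+TR+BL+BR)/4)
for z in(.05,.059):print("wheel",f(578,218,z), f(578,145,.04),f(578,292,.045))
print(f(382,176,.041),f(380,235,.041),f(358,202,.043))
```

```text
len 0.22896738276434395 0.09341452627657484 yaw -3.6386151359686107 -3.730836077932734 mid [0.54229853 0.04937535 0.012     ]
wheel [ 0.53457388 -0.03270731  0.05      ] [ 0.56389474 -0.03320131  0.04      ] [ 0.50688086 -0.03245067  0.045     ]
wheel [ 0.53356053 -0.03256474  0.059     ] [ 0.56389474 -0.03320131  0.04      ] [ 0.50688086 -0.03245067  0.045     ]
[0.55251893 0.04199868 0.041     ] [0.52981781 0.04282431 0.041     ] [0.54234946 0.05107855 0.043     ]
```

Emit:
{"name": "play_rows", "arguments": {
  "commands": "0.52 1 -0.18 0 0 -0.18;0.52 1 -0.18 0 0 -0.18;0.52 1 -0.18 0 0 -0.18;0.52 1 -0.18 0 0 -0.18;0.52 1 -0.18 0 0 -0.18;0.52 1 -0.18 0 0 -0.18;0.52 1 -0.18 0 0 -0.18;0.52 1 -0.18 0 0 -0.18;0.52 1 -0.18 0 0 -0.18;0.52 1 -0.18 0 0 -0.18;0.52 1 -0.18 0 0 -0.18;0.52 1 -0.18 0 0 -0.18;0.52 1 -0.18 0 0 -0.18;0.52 1 -0.18 0 0 -0.18;0.52 1 -0.18 0 0 -0.18;0.52 1 -0.18 0 0 -0.18;0.52 1 -0.18 0 0 -0.18;0.52 1 -0.18 0 0 -0.18;0 0 0 0 0 0",
  "grip": 0
}}

```text
time_s: 2.0
tcp_pos: [0.5346, -0.029, 0.1243]
ee_rot: [[-0.998, 0.067, -0.001], [0.067, 0.998, -0.0], [0.001, -0.0, -1.0]]
wrist_force: [-0.1, -0.5, 0.1]
gripper_width: 0.009
gripper_force: 0.0
```

Run:
```python
from h import *
i=cams.camera_info("wrist");p,d=cams.capture("wrist");cv2.imwrite("pics/w1.png",p);np.savez("w1.npz",d=d,R=i["R"],t=i["t"])
s=r.sense();print(s["tcp_pos"],s["ee_rot"].round(3),s["wrist_force"],s["time_s"],i["k1"])
print(px(i,np.array([.536,-.033,.059])),px(i,np.array([.5423,.0511,.043])))
```

```text
[ 0.53343685 -0.03031187  0.12445866] [[-0.998  0.067 -0.002]
 [ 0.067  0.998 -0.   ]
 [ 0.002 -0.    -1.   ]] [-0.90139901 -0.63291107 -0.59652135] 2.05 -0.051064402516189336
[313.19244052 212.52427839] [407.40260185 206.84547638]
```

View pics/w1.png

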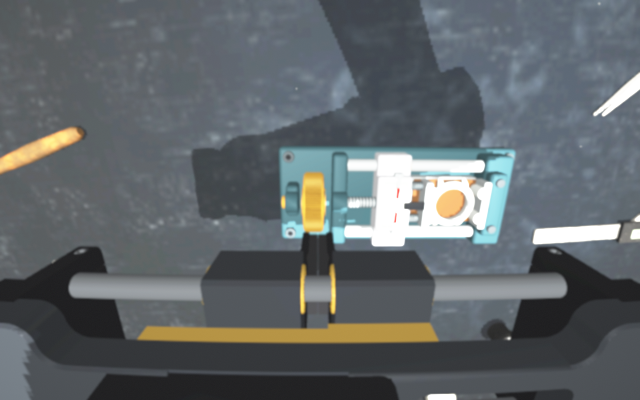

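The wrist view shows the wheel at (314,202), the red lines at (398,192) and (396,217), the pointer between them at about (405,205), and the case at (452,202). The fingertips are at about (318,235), over the wheel.

```bash
cat >> h.py <<'E'
YAW=np.radians(-3.7);VX=np.array([np.cos(YAW),np.sin(YAW)]);VY=np.array([-VX[1],VX[0]])
def look(tag,box=(375,150,500,250),k=6):
    i=cams.camera_info("wrist");p,d=cams.capture("wrist");cv2.imwrite(f"pics/{tag}.png",p)
    np.savez(tag+".npz",d=d,R=i["R"],t=i["t"],p=p);return i,p,d
E
python3 - <<'E'
from h import *
i=cams.camera_info("wrist");z=np.load("w1.npz");i["R"]=z["R"];i["t"]=z["t"];d=z["d"];p=cv2.imread("pics/w1.png")
P=np.array([pt("",i,d,u,v) for v in range(165,236) for u in range(296,335)])
C=np.array([p[v,u] for v in range(165,236) for u in range(296,335)]).astype(int)
m=(C[:,2]>C[:,0]+60)&(P[:,2]>.035)&(P[:,2]<.07);Q=P[m];print(len(Q),Q[:,2].max())
o=np.array([.536,-.033]);a=(Q[:,:2]-o)@VX;b=(Q[:,:2]-o)@VY
print("y",np.percentile(b,[2,50,98]))
from scipy.optimize import least_squares
f=least_squares(lambda q:np.hypot(a-q[0],Q[:,2]-q[1])-.027,[0,.032],loss="soft_l1",f_scale=.001);print(f.x, np.percentile(a,[2,98]))
print(px(i,np.array([.5346,-.029,.1243])))
for u,v in[(398,192),(396,217),(405,205)]:print(pt("",i,d,u,v),pt("",i,d,u,v,.042))
c=p[145:250,350:490];cv2.imwrite("pics/w1c.png",cv2.resize(c,None,fx=5.5,fy=5.5,interpolation=cv2.INTER_CUBIC))
E
```

```text
1243 0.06157144853284818
y [-0.00917716 -0.0001116   0.00916706]
[-0.00082928  0.03244209] [-0.02772631  0.01936905]
[317.97445324 246.53425332]
[0.52781838 0.04238735 0.04293126] [0.52810905 0.04263978 0.042     ]
[0.55139091 0.04096674 0.04297471] [0.55178944 0.04122532 0.042     ]
[0.54051097 0.04897981 0.04267464] [0.5407564  0.04918071 0.042     ]
```

View pics/w1c.png

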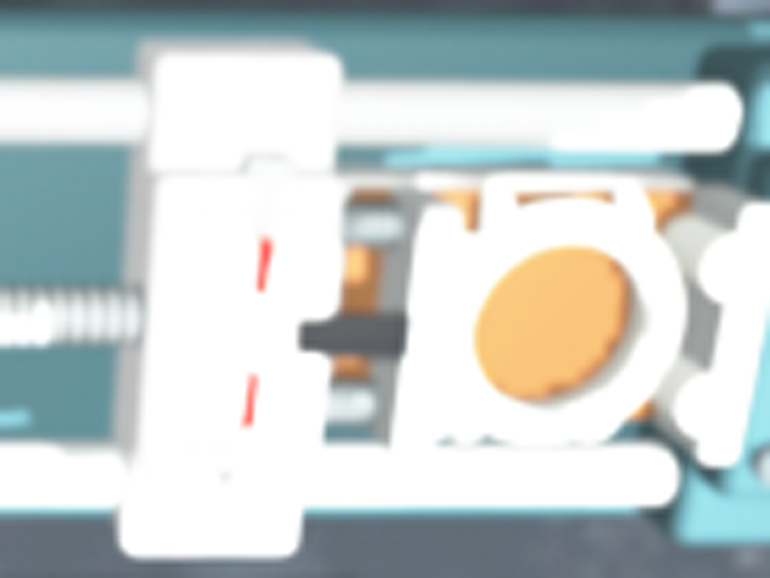

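Emit:
{"name": "play_rows", "arguments": {
  "commands": "-0.15 -0.02 -0.5 0 0 0;-0.15 -0.02 -0.5 0 0 0;0 0 -0.5 0 0 0;0 0 -0.4 0 0 0;0 0 -0.1 0 0 0;0 0 0 0 0 0;0 0 0 0 0 0"
}}

```text
time_s: 2.75
tcp_pos: [0.5247, -0.0331, 0.0659]
ee_rot: [[-0.998, 0.07, 0.001], [0.07, 0.998, 0.0], [-0.001, 0.0, -1.0]]
wrist_force: [-0.6, -0.2, -0.9]
gripper_width: 0.005
gripper_force: 0.0
```

Emit:
{"name": "play_rows", "arguments": {
  "commands": "0 0 -0.07 0 0 0;0 0 0 0 0 0"
}}

```text
time_s: 2.95
tcp_pos: [0.5244, -0.0329, 0.0635]
ee_rot: [[-0.998, 0.07, 0.001], [0.07, 0.998, 0.0], [-0.001, 0.0, -1.0]]
wrist_force: [0.1, -0.5, -0.6]
gripper_width: 0.009
gripper_force: 0.0
```

Emit:
{"name": "play_rows", "arguments": {
  "commands": "0 0 -0.07 0 0 0;0 0 0 0 0 0"
}}

```text
time_s: 3.15
tcp_pos: [0.5241, -0.0329, 0.061]
ee_rot: [[-0.998, 0.07, -0.0], [0.07, 0.998, 0.0], [0.0, -0.0, -1.0]]
wrist_force: [0.0, 0.1, 0.3]
gripper_width: 0.006
gripper_force: 0.0
```

Emit:
{"name": "play_rows", "arguments": {
  "commands": "0 0 -0.05 0 0 0;0 0 0 0 0 0"
}}

```text
time_s: 3.35
tcp_pos: [0.5242, -0.0329, 0.0595]
ee_rot: [[-0.998, 0.07, -0.0], [0.07, 0.998, -0.0], [0.0, -0.0, -1.0]]
wrist_force: [1.0, 0.1, 0.3]
gripper_width: 0.006
gripper_force: 0.0
```

Emit:
{"name": "play_rows", "arguments": {
  "commands": "0 0 -0.04 0 0 0;0 0 0 0 0 0"
}}

```text
time_s: 3.55
tcp_pos: [0.5248, -0.0329, 0.0593]
ee_rot: [[-0.998, 0.07, 0.001], [0.07, 0.998, -0.0], [-0.001, -0.0, -1.0]]
wrist_force: [-0.8, -0.5, 4.7]
gripper_width: 0.007
gripper_force: 2.2
```

Emit:
{"name": "play_rows", "arguments": {
  "commands": "0 0 -0.04 0 0 0;0 0 0 0 0 0"
}}

```text
time_s: 3.75
tcp_pos: [0.5258, -0.033, 0.0591]
ee_rot: [[-0.998, 0.069, 0.004], [0.069, 0.998, -0.0], [-0.004, -0.0, -1.0]]
wrist_force: [-1.2, -0.5, 8.8]
gripper_width: 0.003
gripper_force: 4.6
```

Emit:
{"name": "play_rows", "arguments": {
  "commands": "0.1 -0.0065 0 0 0 0;0.1 -0.0065 0 0 0 0;0.1 -0.0065 0 0 0 0"
}}

```text
time_s: 4.05
tcp_pos: [0.5347, -0.0336, 0.0592]
ee_rot: [[-0.998, 0.069, 0.003], [0.069, 0.998, -0.0], [-0.003, -0.0, -1.0]]
wrist_force: [-1.0, -0.7, 9.5]
gripper_width: 0.002
gripper_force: 4.9
```

Emit:
{"name": "play_rows", "arguments": {
  "commands": "0.1 -0.0065 0 0 0 0;0.1 -0.0065 0 0 0 0;0.1 -0.0065 0 0 0 0;0.1 -0.0065 0 0 0 0"
}}

```text
time_s: 4.45
tcp_pos: [0.5465, -0.0344, 0.0589]
ee_rot: [[-0.998, 0.069, 0.003], [0.069, 0.998, -0.0], [-0.003, -0.0, -1.0]]
wrist_force: [-0.9, -0.9, 8.0]
gripper_width: 0.005
gripper_force: 3.2
```

Run:
```python
from h import *
i,p,d=look("w2");print(px(i,np.array([.5403,.042,.043])))
cv2.imwrite("pics/w2c.png",cv2.resize(p[60:330,300:640],None,fx=2.2,fy=2.2,interpolation=cv2.INTER_CUBIC))
```

```text
[431.36583725 219.39166355]
```

View pics/w2c.png

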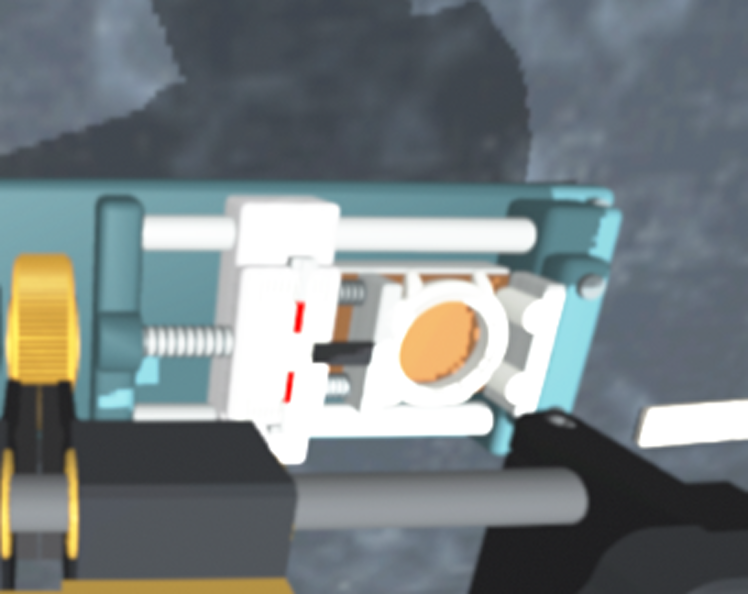

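The wheel now shows its knurling under the fingertips. The red lines (298,317) and (288,387) and the pointer (tip near (315,352)) are all visible during the stroke. I'll add an automatic measurement on the plane z = 43 mm.

```bash
cat >> h.py <<'E'
O=np.array([.5352,-.033])
def rect(i,p,z=.043):
    # rows: vice x -20..20 mm, cols: vice y 50..130 mm, 0.1 mm/px
    gx,gy=np.meshgrid(np.arange(50,130,.1)/1e3,np.arange(-20,20,.1)/1e3)
    W=np.stack([O[0]+gy*VX[0]+gx*VY[0],O[1]+gy*VX[1]+gx*VY[1],0*gx+z],-1)
    m=np.array(i["mtx"]);q=W@np.array(i["R"]).T+np.array(i["t"]);q=q[...,:2]/q[...,2:]
    q=q*(1+i["k1"]*(q**2).sum(-1,keepdims=True));q=q@m[:2,:2].T+m[:2,2]
    return cv2.remap(p,q.astype(np.float32),None,cv2.INTER_CUBIC)
def meas(i,p):
    I=rect(i,p).astype(int);red=((I[...,2]-I[...,1])>90)&(I[...,0]<150)&(I[...,1]<150)
    n,l,s,c=cv2.connectedComponentsWithStats(red.astype(np.uint8));
    b=[k for k in range(1,n) if s[k,4]>800]
    b=sorted(b,key=lambda k:-s[k,4])[:2];ry=[50+c[k][0]/10 for k in b];rx=[-20+c[k][1]/10 for k in b]
    xm=np.mean(rx); g=I.max(-1); r0=int((xm+20)*10)
    prof=g[r0-20:r0+20].mean(0)  # pointer centre strip
    start=int((np.mean(ry)-50)*10)-60; a=[k for k in range(max(start,0),750) if prof[k]<140 and prof[k+15]<140]
    tip=50+a[0]/10 if a else None
    end=next((k for k in range(a[0],795) if prof[k]>140),None) if a else None
    return dict(red=np.round(list(zip(rx,ry)),2).tolist(),size=[s[k,:5].tolist() for k in b],tip=tip,end=50+end/10 if end else None,short=tip-np.mean(ry) if a else None)
E
python3 - <<'E'
from h import *
for t in("w1","w2"):
    i=cams.camera_info("wrist");z=np.load(t+".npz");i["R"]=z["R"];i["t"]=z["t"];p=cv2.imread(f"pics/{t}.png")
    print(meas(i,p));cv2.imwrite(f"pics/r_{t}.png",rect(i,p))
a=np.vstack([cv2.imread("pics/r_w1.png")[50:350],cv2.imread("pics/r_w2.png")[50:350]]);cv2.imwrite("pics/rr.png",a)
E
```

```text
return _methods._mean(a, axis=axis, dtype=dtype,
  ret = ret.dtype.type(ret / rcount)
Traceback (most recent call last):
  File "h.py", line 31, in meas
    xm=np.mean(rx); g=I.max(-1); r0=int((xm+20)*10)
                                    ~~~^^^^^^^^^^^^
ValueError: cannot convert float NaN to integer
```

```bash
sed -i 's/red=((I.*$/red=((I[...,2]-np.maximum(I[...,1],I[...,0]))>70)\&(abs(I[...,1]-I[...,0])<45)/; s/s\[k,4\]>800/s[k,4]>300/' h.py
python3 - <<'E'
from h import *
for t in("w1","w2"):
    i=cams.camera_info("wrist");z=np.load(t+".npz");i["R"]=z["R"];i["t"]=z["t"];p=cv2.imread(f"pics/{t}.png")
    cv2.imwrite(f"pics/r_{t}.png",rect(i,p))
    try: print(meas(i,p))
    except Exception as e: print(e)
a=np.vstack([cv2.imread("pics/r_w1.png")[50:350],cv2.imread("pics/r_w2.png")[50:350]]);cv2.imwrite("pics/rr.png",a)
E
```

```text
{'red': [[-11.93, 74.33], [12.08, 74.02]], 'size': [[236, 42, 19, 86, 1252], [232, 277, 16, 84, 1002]], 'tip': 81.7, 'end': 98.6, 'short': np.float64(7.521929702894525)}
{'red': [[-10.82, 76.65], [12.25, 76.28]], 'size': [[253, 43, 28, 100, 2478], [250, 269, 25, 108, 2224]], 'tip': 82.4, 'end': 100.7, 'short': np.float64(5.933483086412224)}
```

View pics/rr.png

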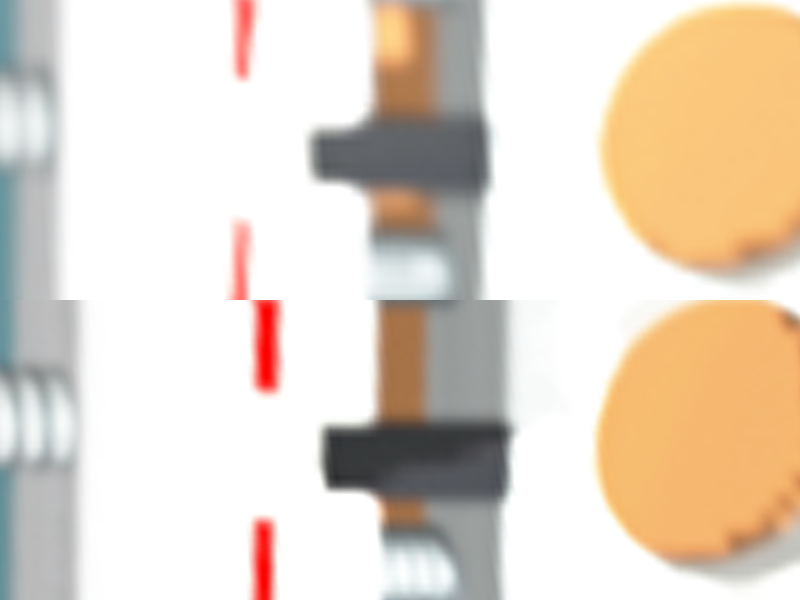

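Emit:
{"name": "play_rows", "arguments": {
  "commands": "0 0 0.3 0 0 0;-0.4 0.026 0 0 0 0;-0.43 0.028 0 0 0 0;0 0 -0.15 0 0 0;0 0 -0.15 0 0 0;0 0 0 0 0 0;0.11 -0.007 0 0 0 0;0.11 -0.007 0 0 0 0;0.11 -0.007 0 0 0 0;0.11 -0.007 0 0 0 0;0.11 -0.007 0 0 0 0;0.11 -0.007 0 0 0 0;0.11 -0.007 0 0 0 0;0.06 -0.004 0 0 0 0;0 0 0 0 0 0"
}}

```text
time_s: 6.0
tcp_pos: [0.5477, -0.0345, 0.0587]
ee_rot: [[-0.998, 0.069, 0.004], [0.069, 0.998, -0.001], [-0.004, -0.0, -1.0]]
wrist_force: [0.5, -1.3, 7.7]
gripper_width: 0.003
gripper_force: 4.0
```

```bash
sed -i 's/<140/<T/g;s/>140/>T/g;s/def meas(i,p):/def meas(i,p,T=170):/' h.py
cat >> h.py <<'E'
def go(tag):
    i,p,d=look(tag);cv2.imwrite(f"pics/r_{tag}.png",rect(i,p))
    for T in(140,225):print(T,meas(i,p,T))
    I=rect(i,p).max(-1);m=meas(i,p);k=int((m["tip"]-50)*10)+25;col=I[:,k-8:k+8].mean(1)
    for T in(140,225):w=np.where(col[100:300]<T)[0];print("ptr width",T,len(w)/10)
    s=r.sense();print(s["tcp_pos"],s["wrist_force"],s["time_s"])
E
python3 -c "
from h import *
go('w3')"
```

```text
140 {'red': [[-11.13, 79.26], [11.53, 78.97]], 'size': [[280, 39, 27, 101, 2491], [279, 266, 23, 103, 2001]], 'tip': 82.7, 'end': 101.1, 'short': np.float64(3.585508821261797)}
225 {'red': [[-11.13, 79.26], [11.53, 78.97]], 'size': [[280, 39, 27, 101, 2491], [279, 266, 23, 103, 2001]], 'tip': 82.2, 'end': 101.6, 'short': np.float64(3.085508821261797)}
ptr width 140 6.2
ptr width 225 7.3
[ 0.54760283 -0.03452278  0.05867951] [ 0.25431371 -1.81595525  8.20142018] 6.05
```

Emit:
{"name": "play_rows", "arguments": {
  "commands": "0 0 0.3 0 0 0;-0.4 0.026 0 0 0 0;-0.27 0.018 0 0 0 0;0 0 -0.15 0 0 0;0 0 -0.15 0 0 0;0 0 0 0 0 0;0.11 -0.007 0 0 0 0;0.11 -0.007 0 0 0 0;0.11 -0.007 0 0 0 0;0.11 -0.007 0 0 0 0;0.11 -0.007 0 0 0 0;0.05 -0.003 0 0 0 0;0 0 0 0 0 0;0 0 0 0 0 0"
}}

```text
time_s: 7.45
tcp_pos: [0.5453, -0.0343, 0.059]
ee_rot: [[-0.998, 0.068, 0.004], [0.068, 0.998, -0.001], [-0.004, -0.001, -1.0]]
wrist_force: [-0.1, -1.9, 9.7]
gripper_width: 0.006
gripper_force: 4.9
```

```bash
python3 -c "
from h import *
go('w4')"
```

```text
140 {'red': [[-11.01, 81.1], [12.02, 80.88]], 'size': [[298, 40, 27, 101, 2488], [297, 270, 23, 100, 1799]], 'tip': 82.9, 'end': 101.2, 'short': np.float64(1.909896966249562)}
225 {'red': [[-11.01, 81.1], [12.02, 80.88]], 'size': [[298, 40, 27, 101, 2488], [297, 270, 23, 100, 1799]], 'tip': 82.4, 'end': 101.7, 'short': np.float64(1.409896966249562)}
ptr width 140 6.2
ptr width 225 7.3
[ 0.54531589 -0.03430379  0.0589816 ] [-0.6585615  -1.40523277  9.63547349] 7.5
```

Emit:
{"name": "play_rows", "arguments": {
  "commands": "0 0 0.3 0 0 0;-0.4 0.026 0 0 0 0;0 0 -0.15 0 0 0;0 0 -0.15 0 0 0;0 0 0 0 0 0;0.1 -0.007 0 0 0 0;0.1 -0.007 0 0 0 0;0.1 -0.006 0 0 0 0;0 0 0 0 0 0;0 0 0 0 0 0"
}}

```text
time_s: 8.5
tcp_pos: [0.5422, -0.0341, 0.0592]
ee_rot: [[-0.998, 0.068, 0.004], [0.068, 0.998, -0.001], [-0.004, -0.001, -1.0]]
wrist_force: [-0.7, -1.3, 11.5]
gripper_width: -0.001
gripper_force: 6.0
```

```bash
python3 -c "
from h import *
go('w5')
I=cv2.imread('pics/r_w5.png')[50:350,230:480];cv2.imwrite('pics/v5.png',cv2.resize(I,None,fx=2,fy=2))"
```

```text
140 {'red': [[-11.03, 82.18], [11.79, 81.88]], 'size': [[309, 40, 27, 101, 2497], [308, 269, 23, 100, 1994]], 'tip': 83.0, 'end': 101.2, 'short': np.float64(0.9691316440310089)}
225 {'red': [[-11.03, 82.18], [11.79, 81.88]], 'size': [[309, 40, 27, 101, 2497], [308, 269, 23, 100, 1994]], 'tip': 82.5, 'end': 101.8, 'short': np.float64(0.46913164403100893)}
ptr width 140 5.9
ptr width 225 7.2
[ 0.54214309 -0.03410856  0.05911781] [-0.49108491 -1.47900062 12.11923891] 8.55
```

View pics/v5.png

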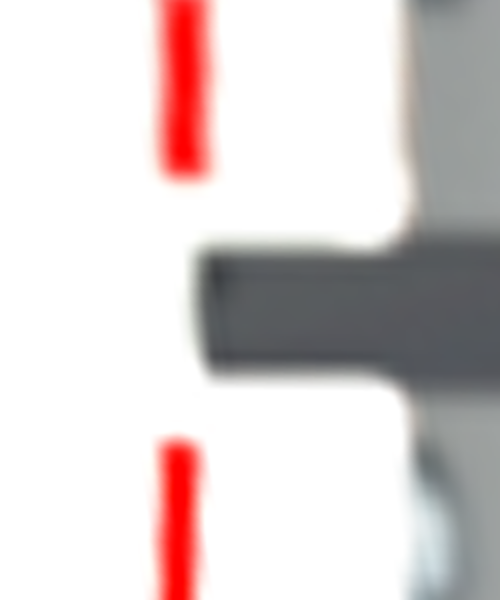

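The picture shows the pointer end about level with the right edge of the red lines, with glare eating into the strip's outline. Measured width over white is 6.2 mm against a true 8 mm. I'll lift off and look from straight above the mark to remove parallax.

Emit:
{"name": "play_rows", "arguments": {
  "commands": "0 0 0.15 0 0 0;0 0 0.5 0 0 0;0 0 1 0 0 0;0 0.9 0.5 0 0 0;0 0.9 0 0 0 0;0 0.9 0 0 0 0;0 0 0 0 0 0;0 0 0 0 0 0"
}}

```text
time_s: 9.35
tcp_pos: [0.5395, 0.0474, 0.1208]
ee_rot: [[-0.998, 0.069, -0.002], [0.069, 0.998, -0.001], [0.002, -0.001, -1.0]]
wrist_force: [0.8, 0.5, -0.5]
gripper_width: 0.006
gripper_force: 0.0
```

```bash
python3 -c "
from h import *
go('w6')
I=cv2.imread('pics/r_w6.png')[50:350,230:480];cv2.imwrite('pics/v6.png',cv2.resize(I,None,fx=2,fy=2))"
```

```text
140 {'red': [[12.49, 82.11], [-11.01, 82.43]], 'size': [[310, 272, 20, 102, 1580], [317, 44, 16, 94, 1405]], 'tip': 83.1, 'end': 100.3, 'short': np.float64(0.8290287850803963)}
225 {'red': [[12.49, 82.11], [-11.01, 82.43]], 'size': [[310, 272, 20, 102, 1580], [317, 44, 16, 94, 1405]], 'tip': 82.5, 'end': 101.1, 'short': np.float64(0.22902878508040203)}
ptr width 140 5.7
ptr width 225 7.2
[0.53956924 0.04688059 0.1209373 ] [ 0.58925885 -0.05350675  0.61977589] 9.4
```

View pics/v6.png

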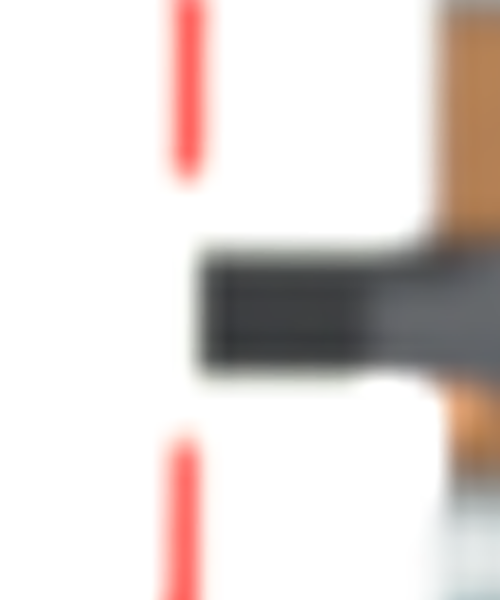

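Corrected for the glare, the pointer end is about 0.2 mm from the mark's centre, which counts as level. I'll withdraw and hand in.

Emit:
{"name": "play_rows", "arguments": {
  "commands": "0 0 1 0 0 0;-0.5 -0.5 1 0 0 0;-0.5 -0.5 1 0 0 0;0 0 0 0 0 0;0 0 0 0 0 0"
}}

```text
time_s: 9.9
tcp_pos: [0.5099, 0.0162, 0.2121]
ee_rot: [[-0.997, 0.072, 0.001], [0.072, 0.997, 0.001], [-0.001, 0.001, -1.0]]
wrist_force: [-0.1, -0.4, -1.0]
gripper_width: 0.005
gripper_force: 0.0
```

```bash
python3 -c "
from station import r
print(r.finish_job())"
```

```text
the job is handed in; nothing more can be done
None
```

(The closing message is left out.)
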